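# Close the tube coupler on the picture-rail stand

### The job

On the stall's counter the picture rail, a grey metal tube, lies in an open tube coupler. Swing the coupler's hinged cap over the tube and press it down on its stop with a steady 20 N or so to bed the rubber (under 15 N does not bed it, over 30 N harms it), then swing the bolt up over the lips of the cap's two prongs until it drops into the slot and stands upright, without forcing it. Let go, and leave the other things on the counter where they lie.

Things in the scene. Friction and masses are not known exactly. Their poses are not given: they have to be found in the camera images.
- foot: Plywood foot board, 190 x 300 x 12 mm, fixed to the counter; carries coupler and tube. Origin on the counter under the tube's axis, amid the coupler; z up, y along the tube, +x to the hinge side, -x to the bolt side. The coupler and tube stand on a jack whose lift h, 0 to 10 mm, differs each time and is NOT measured: add h to every height given. Tube: diameter 42, 300 long, axis at height 72.
- hinge_axis (a point): Point on the cap's hinge axis at h = 0 (fixed to foot: x +34, y 0, height 72 mm; axes as foot's; the axis runs along y). The dark steel cap, 46 mm wide, 0.3 kg, arches over the tube (arch top at height 101, x -29 to +29), then has a flat shelf and two prongs. The hinge is stiff (0.36 N m) and holds the cap where it is left; push it over from behind (from +x) with shut fingers.
- shelf_home (a point): Centre of the top of the cap's flat shelf when shut, at h = 0 (fixed to foot: x -41, y 0, height 82.5 mm): the place to push and press. Shelf: x -30 to -53, 46 mm wide, 8 thick; it turns with the cap, 75 mm out from the hinge, its outer face 10.5 mm beyond the hinge line. Two prongs run on to x -81, 16 mm slot between them open at the end; their ends are rounded lips, 1 mm proud.
- cap (a joint): Cap angle, rad: 0 = level, on its stop; 1.95 = furthest back; starts open at 1.6 to 1.9. Below 0.09 it squeezes a rubber bead: about 10 N down on the shelf brings it to the stop; let go, it springs back to some 0.03, which is right. Bed it before raising the bolt: at the stop (under 0.015) with over 15 N of hand force for 0.3 s. Never over 30 N on it (gripping counts).
- bolt_pivot (a point): Point on the swing bolt's pivot axis at h = 0 (fixed to foot: x -64, y 0, height 42 mm; the axis runs along y). Steel bolt, 0.16 kg: shank diameter 10 mm, cross-bar (diameter 10, 43 long, along y) 50 mm from the pivot, grip sleeve of diameter 18 from 54 to 110 mm. Push the sleeve, about 88 mm from the pivot, from its outer (-x) side with shut upright fingers, following its arc.
- bolt (a joint): Bolt angle, rad: 0 = upright in the slot (stop), growing as it leans to foot's -x; 1.2 = furthest out; starts at 0.7 to 1.1; stays where left (0.14 N m). Its bar meets the prongs' lips at about 0.4 and is pushed over them with 3 to 10 N at the sleeve, pushing the cap down a little; under 0.15 it is behind them, held. With the cap too high it jams: do not force it (30 N between bolt and cap is too much).
- stone_big: Bystander: dark round stone, diameter 100, 50 mm high; origin under its centre.
- stone_flat: Bystander: brown flat stone, diameter 84, 26 mm high; origin under its centre.
- stone_small: Bystander: dark pebble, diameter 56, 30 mm high; origin under its centre.
- spanner: Bystander: spanner, 160 mm long, lying on the counter near the foot board.
- washer: Bystander: loose steel washer, diameter 32, 5 mm thick, lying on the foot board; origin under its centre.
- spare_saddle: Bystander: a spare lower coupler half without cap or bolt, 62 x 50 x 42 mm, on the counter; origin under its centre.
- small_picture: Bystander: small framed picture lying flat, 170 x 140 x 18 mm; origin under its centre.

How it is judged (in metres and radians):
On the way, in this order (a step that is already met when the one before it is completed fails the run):
1. the cap is over the tube and pressed down on its stop (under 0.015 rad) with more than 15 N for 0.3 s, the bolt still out (value of joint cap below 0.015 rad and contact force between any of the fingers, the arm and cap above 15 N and value of joint bolt above 0.5 rad), for 0.3 s.
2. the bolt stands in the slot behind the lips (under 0.15 rad), with the cap shut (under 0.06 rad) (value of joint cap below 0.06 rad and value of joint bolt below 0.15 rad), for 0.2 s.
At the end, for the whole second after the job is handed in: The cap is shut over the tube (under 0.06 rad), the bolt stands upright in its slot behind the lips (under 0.15 rad), both at rest and let go, and every bystander lies within 30 mm of where it was (all of step 2 and velocity of joint cap between -0.1 and 0.1 rad/s and velocity of joint bolt between -0.1 and 0.1 rad/s and distance of each of stone_big, stone_flat, stone_small, spanner, washer, spare_saddle, small_picture from where it was at the start of the episode below 0.03 m); the robot touches nothing.
It fails at once if the hand bears on the cap with more than 30 N (contact force between any of the fingers, the arm and cap above 30 N).
It fails at once if the bolt is forced against the cap with more than 30 N (contact force between bolt and cap above 30 N).
It fails at once if a bystander is pushed more than 30 mm away (distance of any of stone_big, stone_flat, stone_small, spanner, washer, spare_saddle, small_picture from where it was at the start of the episode above 0.03 m).
It also fails if it takes over 64 s, if anything falls off the work surface, if the arm or the gripper's body presses on something with over 40 N, if the wrist force passes 120 N, or if a joint passes its speed limit or range.

### The arm

A 6-joint arm with a two-finger parallel gripper is mounted at the origin on the work surface. World frame = base frame: x ahead of the robot, y to its left, z up, the work surface at z = 0. Lengths are in mm, angles in rad, forces in N, time in s.
With the tool pointing down it reaches from about 325 to 775 mm from the base axis. Payload 5.5 kg.
Tool frame: the origin (TCP) lies at the very end of the fingers, on their centre line; the grasp point (between the pads) lies 19 mm behind it (robot.grip_depth is the distance from the TCP to the grasp point, in mm); x points along the fingers, y is the direction in which the jaws open and shut, and the axes are right-handed (so a half turn about x gives the same grasp; the last joint's range is limited). The gripper opens to 85 mm and grips with 20 to 120 N. Pads are 22 mm wide; open, the fingers measure 114 mm over their backs; the gripper's body (76 mm by 85 mm) begins 54 mm behind the grasp point. The pads swing forward as they close: fully open they stand 13 mm farther back than shut.
Start: joints at [1.282, 0.091, 1.231, -0, 1.82, -0.057], TCP at [137.841, 583.966, 231.275] pointing down, gripper open.
Joint ranges: [-2.87, 2.87], [-0.86, 2.18], [0.17, 2.46], [-1.51, 4.65], [0.06, 2.69], [-2.65, 2.65]. Speed limits (rad/s): [2.57, 2.57, 3.01, 3.14, 3.14, 3.14].

### API

Orientations are given as [roll, pitch, yaw] about the fixed x, y, z axes, in that order (R = Rz(yaw) Ry(pitch) Rx(roll)).
In Python, from plant import robot, viewer, search_frame, silhouettes gives the robot as it stands.
- The arm moves only by the tool jog_arm, never from a script. Its argument "increments" is a list of rows, each an object of numbers: "x", "y", "z": the shift along the tool's x, y, z in mm; "wx", "wy", "wz": the turn, a rotation vector about the tool's x, y, z in rad; "jaw": the closure, from 0 (fully open) to 1 (shut). A call has 1 to 20 rows; each row is the pose to reach, as a shift and turn from the pose commanded when the call began, along the tool's axes at that moment; what a row does not reach only later rows make up. A row lasts 1/10 s, in which the tool goes at most 50 mm and 8.59 degrees, less where a joint would pass 70% of its speed; a pose out of reach is approached as far as the arm can. A call with a gripper value outside its range is refused whole. The fingers move at their own pace and stop on an object; "squeeze" is the grip in N (left out, the last holds). Time passes only in rows, so rows that repeat a pose let the fingers close. It gives the time, the measured TCP pose, the force and the opening at its end, in the units of the state.
- robot.get_state(): the state, without advancing time (a new reading comes with each control period).
- viewer.camera(name): name is "scene" or "top" or "wrist"; returns (picture, depth): 420x560x3 uint8, red, green, blue; 420x560 float32, mm along the optical axis (not along the pixel's ray), 0 where there is no reading.
- viewer.calibration(name): a dict with "intrinsics" (3x3 intrinsics, pixels), "camera_from_world" (4x4, takes a point from world to camera coordinates); the wrist camera has in their place "hand_eye" (4x4, takes a point from camera to tool coordinates, whose origin is the TCP and whose axes are the tool frame's). Camera axes: x right, y up, looking along -z (the intrinsics and any distortion apply to the point x, -y, -z); pixel columns grow to the right and rows downward; lengths in mm; the calibration is good to about 2 mm. A picture is of the moment at which its call begins: read the wrist's pose just before it. calibration takes no time and is no camera call.
- robot.sign_off(): hands the job in, once; it reports no verdict.
Trained networks look in the newest picture that a camera, given by its name, has taken for a name from the list of things; names that differ only in an ending like _2 or _b are one class to them, and where a whole thing is asked for, a point or a joint stands for the part that bears it (a point fixed in the world has none). Each returns a list of dicts, best first, with "conf" (0 to 1); they miss things now and then, are a little off and sometimes report something else, mostly with a low value. They report only what shows in the picture. A call takes as long as a camera call.
- search_frame(camera, thing): "bbox" ([left, top, right, bottom] in pixels, round what is visible of it).
- silhouettes(camera, thing): "mask" (420x560 bool, what is visible of it) and "bbox" ([left, top, right, bottom] in pixels, round what is visible of it).
The state is a dict: "clock": time; "joint_pos": joint angles; "dq": joint speeds; "effort": joint torques, N m; "ee_pos": TCP position; "tcp_rot": TCP orientation; "contact_force": force on the tool from outside, world axes, zero at the start; "wrist_torque": the same for the moment, N m; "width": opening from 0.0 (shut) to 1.0 (fully open).
Only numpy, scipy, OpenCV 4.12 (cv2) and the standard library are available. Lean on these libraries where they do the work, as an engineer would, in place of code of your own. Each camera call takes 0.05 s, during which the arm holds its last target.

## Working session

There is one attempt and no reset: what is moved stays moved. The work goes in short steps, Python scripts to look and compute and a tool call to move; the robot and the scene stay as the last step left them, time stands still between calls to the robot, and variables do not carry over. Pictures are saved under pics/ and viewed, and the job is handed in when it is done.

Besides the shell and the picture viewer there is one more tool, called after "Request:" in YAML: its name, and indented under it one key for each argument. jog_arm: Moves the arm, as the interface text tells. Its arguments: {"type":"object","properties":{"increments":{"type":"array"},"squeeze":{"type":"number"}},"required":["increments"]}

```bash
ls; mkdir -p pics; python3 - <<'E'
from plant import robot, viewer, search_frame, silhouettes
import cv2,numpy as np
np.set_printoptions(suppress=True,precision=3)
print(robot.get_state())
for n in ['scene','top']:
    p,d=viewer.camera(n); cv2.imwrite(f'pics/{n}0.png',p[:,:,::-1]); np.save(f'pics/{n}0.npy',d)
    c=viewer.calibration(n); print(n,c)
    for t in ['foot','cap','bolt','washer','spanner']:
        print(t,[(r['bbox'],round(r['conf'],2)) for r in search_frame(n,t)][:2])
print(viewer.calibration('wrist'))
E
```

```text
pics
{'clock': 0.0, 'joint_pos': array([ 1.282,  0.092,  1.232, -0.   ,  1.82 , -0.057]), 'dq': array([-0.001, -0.   , -0.   ,  0.   ,  0.001,  0.   ]), 'effort': array([ -0.002, -45.873, -41.802,  -0.   ,   0.012,   0.   ]), 'ee_pos': array([137.762, 583.673, 230.137]), 'tcp_rot': array([-1.622,  1.569, -1.854]), 'contact_force': array([ 0.481, -0.381,  0.702]), 'wrist_torque': array([-0.021, -0.024,  0.022]), 'width': 0.9993795536849021}
scene {'intrinsics': array([[491.096,   0.   , 284.693],
       [  0.   , 491.096, 208.716],
       [  0.   ,   0.   ,   1.   ]]), 'camera_from_world': array([[    0.829,     0.559,    -0.013,  -462.093],
       [   -0.393,     0.6  ,     0.696,   161.777],
       [    0.397,    -0.572,     0.718, -1761.51 ],
       [    0.   ,     0.   ,     0.   ,     1.   ]])}
foot [([244.6, 143.5, 347.1, 232.6], 0.96)]
cap [([313.4, 172.0, 360.1, 190.1], 0.74), ([290.7, 139.2, 312.5, 174.9], 0.61)]
bolt [([296.7, 129.2, 323.8, 150.3], 0.55)]
washer [([288.3, 239.1, 313.1, 257.2], 0.66)]
spanner [([314.9, 171.2, 359.7, 189.2], 0.58), ([228.6, 225.5, 246.2, 251.2
[... 345 characters left out ...]
  ,     0.   ,     1.   ]])}
foot [([184.8, 154.5, 286.9, 280.7], 0.81)]
cap [([184.7, 206.7, 211.7, 229.4], 0.71), ([154.0, 162.3, 171.6, 224.0], 0.61)]
bolt [([246.7, 202.4, 285.3, 220.9], 0.89), ([273.3, 154.2, 308.3, 188.5], 0.65)]
washer [([210.4, 259.1, 215.9, 269.5], 0.4)]
spanner [([156.5, 161.7, 170.4, 223.6], 0.73), ([307.1, 233.1, 336.4, 258.4], 0.59)]
{'intrinsics': array([[302.54 ,   0.   , 277.446],
       [  0.   , 302.54 , 211.477],
       [  0.   ,   0.   ,   1.   ]]), 'hand_eye': array([[   0.   ,    0.312,   -0.95 , -141.409],
       [   1.   ,    0.001,    0.   ,   -0.563],
       [   0.001,   -0.95 ,   -0.312,  -80.803],
       [   0.   ,    0.   ,    0.   ,    1.   ]])}
```

View pics/scene0.png

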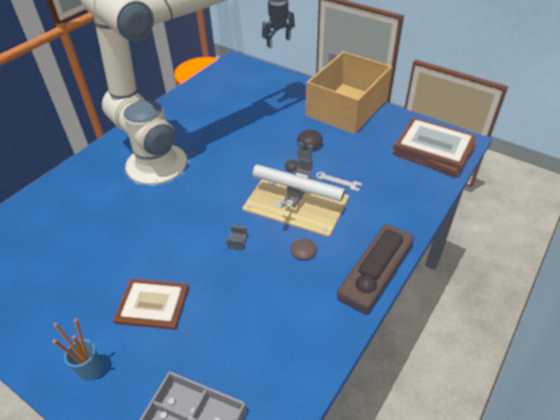

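View pics/top0.png

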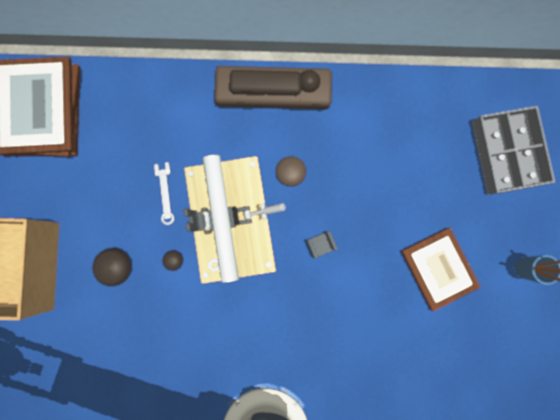

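```bash
cat > h.py <<'E'
from plant import robot, viewer, search_frame, silhouettes
import cv2,numpy as np
from scipy.spatial.transform import Rotation as Ro
np.set_printoptions(suppress=True,precision=3)
def Rt():
    s=robot.get_state(); T=np.eye(4); T[:3,:3]=Ro.from_euler('xyz',s['tcp_rot']).as_matrix(); T[:3,3]=s['ee_pos']; return T
def c2w(n,T=None):
    c=viewer.calibration(n)
    if n=='wrist': return c['intrinsics'],T@c['hand_eye']
    return c['intrinsics'],np.linalg.inv(c['camera_from_world'])
def cloud(n,d,T=None):
    K,M=c2w(n,T); v,u=np.mgrid[:420,:560]
    X=(u-K[0,2])/K[0,0]*d; Y=-(v-K[1,2])/K[1,1]*d
    P=np.stack([X,Y,-d,np.ones_like(d)],-1)@M.T
    P=P[...,:3]; P[d==0]=np.nan; return P
def proj(n,W,T=None):
    K,M=c2w(n,T); p=(np.c_[np.atleast_2d(W),np.ones(len(np.atleast_2d(W)))]@np.linalg.inv(M).T)
    return np.c_[K[0,0]*p[:,0]/-p[:,2]+K[0,2], -K[1,1]*p[:,1]/-p[:,2]+K[1,2]]
E
python3 - <<'E'
from h import *
p,d=viewer.camera('top'); P=cloud('top',d)
print('table z', np.nanmedian(P[230:300,340:400,2]))
hsv=cv2.cvtColor(p,cv2.COLOR_RGB2HSV)
# board mask by colour
m=silhouettes('top','foot')[0]['mask']; z=P[...,2]
b=m&(z>6)&(z<20); print('board z',np.median(z[b]),b.sum())
rect=cv2.minAreaRect(P[b][:,:2].astype(np.float32)); print('rect',rect, cv2.boxPoints(rect))
roi=np.zeros_like(m); roi[150:290,180:300]=1
t=roi&(z>80)&(z<112)&(hsv[...,1]<70)
Q=P[t]; print(t.sum(),np.percentile(z[t],[5,50,95]))
# tube: fit line to points
l=cv2.fitLine(Q[:,:2].astype(np.float32),cv2.DIST_HUBER,0,.01,.01).ravel(); print(l, np.arctan2(l[1],l[0]))
E
```

```text
table z -0.2237421064364753
board z 11.522714727450534 5530
rect ((526.9956665039062, 101.34733581542969), (300.0769348144531, 190.02142333984375), 10.447134017944336) [[362.216 167.577]
 [396.673 -19.295]
 [691.775  35.118]
 [657.319 221.989]]
2758 [ 83.522  97.188 103.206]
[  0.983   0.181 522.873 113.814] 0.18241945
```

```bash
cat >> h.py <<'E'
def fitpose(P,p,th0=0.1823,roi=None):
    pass
E
python3 - <<'E'
from h import *
from scipy.optimize import least_squares
p,d=viewer.camera('top'); P=cloud('top',d); z=P[...,2]
hsv=cv2.cvtColor(p,cv2.COLOR_RGB2HSV)
roi=np.zeros(z.shape,bool); roi[150:290,180:300]=1
t=roi&(z>70)&(z<115)&(hsv[...,1]<70)
Q=P[t]; e=np.array([.9834,.1813]); n=np.array([-.1813,.9834]); c=np.array([527,101.35])
s=(Q[:,:2]-c)@e; x=(Q[:,:2]-c)@n
k=(abs(s)>40)&(abs(x)<60)
print(np.percentile(s[k],[0,.5,1,99,99.5,100]))
f=lambda q:np.hypot(x[k]-q[0]-q[2]*s[k]/1000,Q[k,2]-q[1])-21
r=least_squares(f,[10,75,0],loss='soft_l1'); print(r.x, np.std(f(r.x)))
x0=r.x[0]
# all raised things along foot x in frame
g=roi&(z>20)&~np.isnan(z)
S=(P[g][:,:2]-c)@e; X=(P[g][:,:2]-c)@n-x0; Z=P[g][:,2]
k=(abs(S)<40)&(abs(X)>26)
for lo in range(-130,90,6):
    kk=k&(X>=lo)&(X<lo+6)
    if kk.sum()>2: print(lo,kk.sum(),np.percentile(S[kk],[5,50,95]),np.percentile(Z[kk],[5,50,95]))
E
```

```text
[-150.608 -149.14  -148.014  146.837  148.457  150.423]
[15.241 80.444  1.397] 1.457953503611972
-130 19 [-8.061 -0.428  6.334] [105.34  110.299 114.273]
-124 21 [-8.514 -2.134  7.175] [ 99.297 104.419 109.672]
-118 18 [-7.977 -0.487  6.515] [ 96.005 102.191 105.252]
-112 29 [-16.501  -2.524  13.35 ] [83.371 93.976 98.861]
-106 45 [-19.476  -0.534  18.858] [82.645 87.526 94.192]
-100 20 [-16.491  -1.585  10.49 ] [79.21  84.082 87.374]
-94 10 [-4.642  0.089  3.011] [74.616 77.689 81.169]
-88 9 [-3.57  -1.017  3.176] [71.127 74.005 74.733]
-82 9 [-4.866 -1.8    2.951] [64.291 69.021 71.312]
-76 28 [-16.812   0.587  17.147] [50.425 60.804 65.976]
-70 45 [-20.888  -2.044  18.028] [52.561 58.527 62.11 ]
-64 41 [-21.102  -1.383  19.263] [51.876 58.698 62.362]
-58 27 [-19.858   2.084  18.993] [54.194 58.939 62.919]
-52 21 [-21.232 -11.222  18.62 ] [54.434 59.326 62.568]
-46 43 [-20.339   0.477  18.55 ] [57.646 77.235 89.193]
-40 50 [-20.979  -1.908  20.102] [85.094 88.273 91.319]
-34 48 [-23.321  -1.553  20.606] [64.555 85.075 90.269]
-28 18 [-23.711  -5.516  15.268] [73.3   79.766 82.979]
26 70 [-29.365  -1.571  27.849] [78.658 84.805 90.299]
32 67 [-28.631   2.574  28.752] [70.804 88.346 94.344]
38 67 [-29.926  -1.68   27.481] [83.025 91.264 95.01 ]
44 124 [-21.291  -0.305  19.984] [ 91.57  138.179 151.619]
50 119 [-22.965  -1.208  20.595] [ 95.117 164.986 185.444]
56 72 [-23.307  -4.876  20.825] [130.214 190.451 194.681]
62 26 [-22.52    2.14   19.775] [127.299 190.424 193.7  ]
```

```bash
cat >> h.py <<'E'
E3=np.array([.9834,.1813,0]); N3=np.array([-.1813,.9834,0])
F=np.stack([N3,-E3,[0,0,1]]); O=np.array([524.2,116.3,0])
def foot():
    T=Rt(); return F@(T[:3,3]-O), F@T[:3,:3]
def show():
    s=robot.get_state(); p,R=foot(); print('t',round(s['clock'],2),'foot',p.round(1),'F',(F@s['contact_force']).round(1),'w',round(s['width'],2))
    return p,R
def todelta(tgt,yaw0=True):
    "tool-frame shift to foot target & rotvec to tool x down, y=+-foot y"
    p,R=foot(); out=[]
    for sg in (1,-1):
        Rd=np.stack([[0,0,-1],[0,sg,0],np.cross([0,0,-1],[0,sg,0])],1)
        out.append(Ro.from_matrix(R.T@Rd).as_rotvec().round(3))
    return (R.T@(np.array(tgt)-p)).round(1),out
E
python3 - <<'E'
from h import *
p,R=show(); print(R); print(todelta([100,0,160])); print(robot.get_state()['joint_pos'])
# cap/bolt angles from cloud
pc,d=viewer.camera('top'); P=cloud('top',d); Q=(P-O)@F.T
m=(abs(Q[...,1])<24)&(Q[...,2]>130)&(Q[...,0]>20)&(Q[...,0]<110); print(np.c_[Q[m][::10]][:,[0,2]])
E
```

```text
t 0.75 foot [530.  295.1 231.3] F [0.  0.6 0.3] w 1.0
[[ 0.     0.915 -0.402]
 [-0.    -0.402 -0.915]
 [-1.     0.     0.   ]]
(array([  71.3, -274.8,  443.2]), [array([-1.985,  0.   , -0.   ]), array([ 1.157, -0.   , -0.   ])])
[ 1.282  0.091  1.231 -0.     1.82  -0.057]
[[ 64.079 185.665]
 [ 57.181 190.662]
 [ 63.795 190.622]
 [ 49.643 147.576]
 [ 53.247 167.538]
 [ 57.881 191.951]
 [ 44.353 143.288]
 [ 50.848 159.724]
 [ 56.227 180.786]
 [ 61.368 189.341]
 [ 47.658 142.581]
 [ 46.415 138.442]
 [ 44.711 137.23 ]
 [ 57.861 168.   ]
 [ 56.366 166.009]
 [ 54.518 166.087]
 [ 56.848 191.531]
 [ 63.536 190.97 ]
 [ 49.231 149.187]
 [ 52.897 168.636]
 [ 57.948 190.53 ]
 [ 45.253 136.456]
 [ 50.513 160.793]
 [ 55.603 183.39 ]
 [ 62.752 192.218]
 [ 49.053 146.741]
 [ 53.883 159.302]]
```

Request:
jog_arm:
  increments:
    - {"x": 20, "y": -45, "z": 75, "wx": 0.2, "jaw": 1}
    - {"x": 60, "y": -265, "z": 438, "wx": 1.157, "jaw": 1}
    - {"x": 60, "y": -265, "z": 438, "wx": 1.157, "jaw": 1}
    - {"x": 60, "y": -265, "z": 438, "wx": 1.157, "jaw": 1}
    - {"x": 60, "y": -265, "z": 438, "wx": 1.157, "jaw": 1}
    - {"x": 60, "y": -265, "z": 438, "wx": 1.157, "jaw": 1}
    - {"x": 60, "y": -265, "z": 438, "wx": 1.157, "jaw": 1}
    - {"x": 60, "y": -265, "z": 438, "wx": 1.157, "jaw": 1}
    - {"x": 60, "y": -265, "z": 438, "wx": 1.157, "jaw": 1}
    - {"x": 60, "y": -265, "z": 438, "wx": 1.157, "jaw": 1}
    - {"x": 60, "y": -265, "z": 438, "wx": 1.157, "jaw": 1}
    - {"x": 60, "y": -265, "z": 438, "wx": 1.157, "jaw": 1}
    - {"x": 60, "y": -265, "z": 438, "wx": 1.157, "jaw": 1}
    - {"x": 60, "y": -265, "z": 438, "wx": 1.157, "jaw": 1}
    - {"x": 60, "y": -265, "z": 438, "wx": 1.157, "jaw": 1}

```text
schema error: expected keys x, y, z, wx, wy, wz, jaw
```

```bash
python3 - <<'E'
from h import *
p,R=show(); print(R); print(robot.get_state()['joint_pos'])
T=Rt();pc,d=viewer.camera('wrist'); cv2.imwrite('pics/w1.png',pc[:,:,::-1])
Q=(cloud('wrist',d,T)-O)@F.T
m=(abs(Q[...,1])<24)&(Q[...,2]>100)&(Q[...,0]>0)&(Q[...,0]<90); print(m.sum(),Q[m][::max(1,m.sum()//40)].round(0))
b=(Q[...,2]>8)&(Q[...,2]<16); print('board',np.median(Q[b][:,2]) if b.any() else 0)
E
```

```text
t 0.8 foot [530.  295.2 231.3] F [ 0.4 -0.2 -0. ] w 1.0
[[ 0.     0.915 -0.402]
 [-0.    -0.402 -0.915]
 [-1.     0.     0.   ]]
[ 1.282  0.091  1.231 -0.     1.82  -0.057]
0 []
board 12.306562231105772
```

View pics/w1.png

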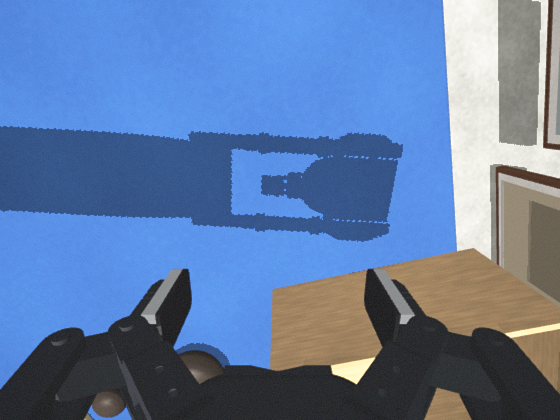

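```bash
python3 - <<'E'
from h import *
d=np.load('pics/top0.npy'); P=cloud('top',d)
z=P[210:330,0:62]; m=z[...,2]>30
print(z[m].min(0),z[m].max(0))
E
```

```text
[288.352 534.159  30.072] [508.255 667.307 153.834]
```

Request:
jog_arm:
  increments:
    - {"x": 0, "y": -50, "z": 75, "wx": 0.1, "wy": 0, "wz": 0, "jaw": 1}
    - {"x": 0, "y": -265, "z": 438, "wx": 1.157, "wy": 0, "wz": 0, "jaw": 1}
    - {"x": 0, "y": -265, "z": 438, "wx": 1.157, "wy": 0, "wz": 0, "jaw": 1}
    - {"x": 0, "y": -265, "z": 438, "wx": 1.157, "wy": 0, "wz": 0, "jaw": 1}
    - {"x": 0, "y": -265, "z": 438, "wx": 1.157, "wy": 0, "wz": 0, "jaw": 1}
    - {"x": 0, "y": -265, "z": 438, "wx": 1.157, "wy": 0, "wz": 0, "jaw": 1}
    - {"x": 20, "y": -265, "z": 438, "wx": 1.157, "wy": 0, "wz": 0, "jaw": 1}
    - {"x": 40, "y": -265, "z": 438, "wx": 1.157, "wy": 0, "wz": 0, "jaw": 1}
    - {"x": 60, "y": -265, "z": 438, "wx": 1.157, "wy": 0, "wz": 0, "jaw": 1}
    - {"x": 60, "y": -265, "z": 438, "wx": 1.157, "wy": 0, "wz": 0, "jaw": 1}
    - {"x": 60, "y": -265, "z": 438, "wx": 1.157, "wy": 0, "wz": 0, "jaw": 1}
    - {"x": 60, "y": -265, "z": 438, "wx": 1.157, "wy": 0, "wz": 0, "jaw": 1}
    - {"x": 60, "y": -265, "z": 438, "wx": 1.157, "wy": 0, "wz": 0, "jaw": 1}
    - {"x": 60, "y": -265, "z": 438, "wx": 1.157, "wy": 0, "wz": 0, "jaw": 1}
    - {"x": 60, "y": -265, "z": 438, "wx": 1.157, "wy": 0, "wz": 0, "jaw": 1}

```text
clock: 2.35
ee_pos: [502.8, 226.6, 172.3]
tcp_rot: [1.89, 1.569, 0.503]
contact_force: [-0.5, 0.4, -1.5]
width: -0.003
```

```bash
python3 - <<'E'
from h import *
p,R=show(); print(R); print(robot.get_state()['joint_pos'])
T=Rt();pc,d=viewer.camera('wrist'); cv2.imwrite('pics/w2.png',pc[:,:,::-1]); np.save('pics/w2.npy',d); np.save('pics/w2T.npy',T)
Q=(cloud('wrist',d,T)-O)@F.T
m=(abs(Q[...,1])<24)&(Q[...,2]>100)&(Q[...,0]>0)&(Q[...,0]<90); print(m.sum(),Q[m][::max(1,m.sum()//30)].round(0))
b=(Q[...,2]>8)&(Q[...,2]<16); print('board',np.median(Q[b][:,2]) if b.any() else 0)
E
```

```text
t 2.35 foot [112.4   1.  172.3] F [ 0.5  0.4 -1.5] w -0.0
[[ 0.001  0.002 -1.   ]
 [-0.002 -1.    -0.002]
 [-1.     0.002 -0.001]]
[ 0.362 -0.045  1.473  0.     1.712  0.178]
202 [[ 69. -22. 102.]
 [ 70. -23. 106.]
 [ 72. -21. 111.]
 [ 72. -22. 112.]
 [ 72. -23. 115.]
 [ 71. -22. 116.]
 [ 71. -23. 116.]
 [ 70. -21. 119.]
 [ 71. -23. 120.]
 [ 71. -21. 123.]
 [ 71. -22. 125.]
 [ 70. -24. 125.]
 [ 69. -22. 125.]
 [ 68. -24. 126.]
 [ 68. -22. 128.]
 [ 67. -23. 130.]
 [ 61.   2. 163.]
 [ 61.   3. 163.]
 [ 60.   4. 163.]
 [ 61.   0. 164.]
 [ 59.   2. 163.]
 [ 60.   3. 165.]
 [ 58.   4. 164.]
 [ 59.   0. 165.]
 [ 58.   2. 165.]
 [ 57.   3. 165.]
 [ 57.  -0. 165.]
 [ 56.   2. 164.]
 [ 56.   5. 165.]
 [ 55.   1. 164.]
 [ 55.   3. 165.]
 [ 55.  -0. 165.]
 [ 55.   2. 165.]
 [ 65.   5. 187.]]
board 10.772086741438017
```

View pics/w2.png

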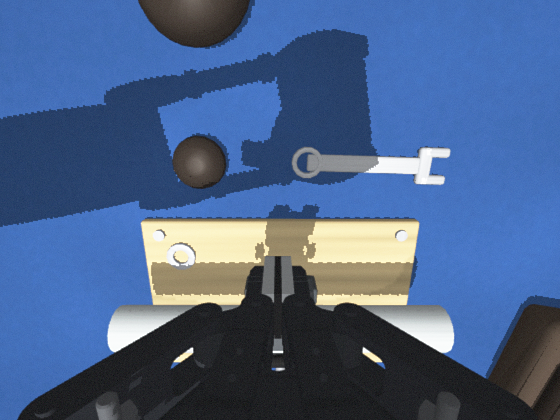

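Request:
jog_arm:
  increments:
    - {"x": 5, "y": 1, "z": 12, "wx": 0, "wy": 0, "wz": 0, "jaw": 1}
    - {"x": 10, "y": 1, "z": 24, "wx": 0, "wy": 0, "wz": 0, "jaw": 1}
    - {"x": 10, "y": 1, "z": 30, "wx": 0, "wy": 0, "wz": 0, "jaw": 1}
    - {"x": 10, "y": 1, "z": 34, "wx": 0, "wy": 0, "wz": 0, "jaw": 1}
    - {"x": 10, "y": 1, "z": 38, "wx": 0, "wy": 0, "wz": 0, "jaw": 1}
    - {"x": 10, "y": 1, "z": 42, "wx": 0, "wy": 0, "wz": 0, "jaw": 1}
    - {"x": 10, "y": 1, "z": 45, "wx": 0, "wy": 0, "wz": 0, "jaw": 1}
    - {"x": 10, "y": 1, "z": 48, "wx": 0, "wy": 0, "wz": 0, "jaw": 1}
    - {"x": 10, "y": 1, "z": 52, "wx": 0, "wy": 0, "wz": 0, "jaw": 1}
    - {"x": 10, "y": 1, "z": 52, "wx": 0, "wy": 0, "wz": 0, "jaw": 1}

```text
clock: 3.4
ee_pos: [514.1, 174.7, 162.5]
tcp_rot: [1.889, 1.568, 0.501]
contact_force: [0.1, 3.8, 4.0]
width: 0.002
```

```bash
python3 - <<'E'
from h import *
p,R=show()
T=Rt();pc,d=viewer.camera('top'); cv2.imwrite('pics/t3.png',cv2.resize(pc[130:310,130:330,::-1],None,fx=3.5,fy=3.2))
pc,d=viewer.camera('scene'); cv2.imwrite('pics/s3.png',cv2.resize(pc[100:260,200:400,::-1],None,fx=4,fy=3.7))
E
```

```text
t 3.4 foot [ 59.3  -0.7 162.5] F [ 3.7 -0.8  4. ] w 0.0
```

View pics/s3.png

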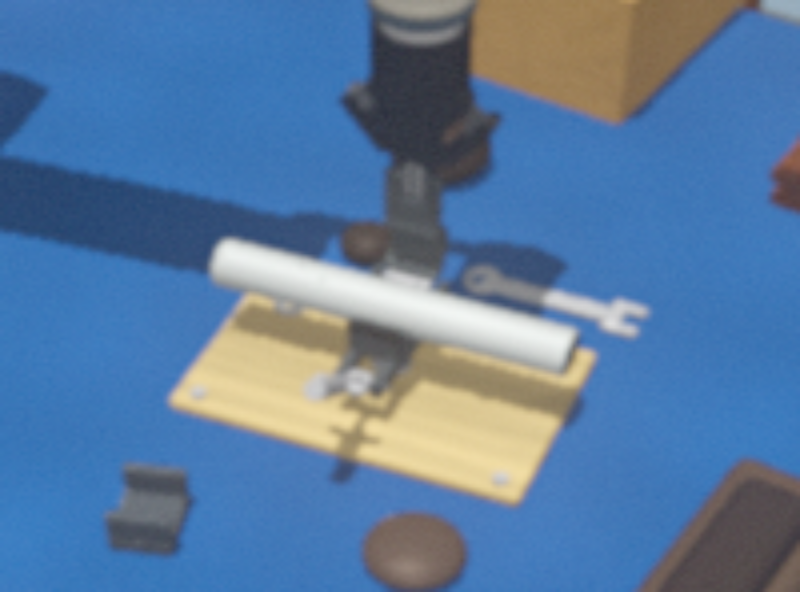

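Request:
jog_arm:
  increments:
    - {"x": -4, "y": -0.7, "z": 5, "wx": 0, "wy": 0, "wz": 0, "jaw": 1}
    - {"x": -4.6, "y": -0.7, "z": 10, "wx": 0, "wy": 0, "wz": 0, "jaw": 1}
    - {"x": -4.7, "y": -0.7, "z": 16, "wx": 0, "wy": 0, "wz": 0, "jaw": 1}
    - {"x": -4.4, "y": -0.7, "z": 22, "wx": 0, "wy": 0, "wz": 0, "jaw": 1}
    - {"x": -3.6, "y": -0.7, "z": 28, "wx": 0, "wy": 0, "wz": 0, "jaw": 1}
    - {"x": -2.5, "y": -0.7, "z": 34, "wx": 0, "wy": 0, "wz": 0, "jaw": 1}
    - {"x": -0.9, "y": -0.7, "z": 39.8, "wx": 0, "wy": 0, "wz": 0, "jaw": 1}
    - {"x": 1.1, "y": -0.7, "z": 45.6, "wx": 0, "wy": 0, "wz": 0, "jaw": 1}
    - {"x": 3.5, "y": -0.7, "z": 51.1, "wx": 0, "wy": 0, "wz": 0, "jaw": 1}
    - {"x": 6.3, "y": -0.7, "z": 56.5, "wx": 0, "wy": 0, "wz": 0, "jaw": 1}
    - {"x": 9.4, "y": -0.7, "z": 61.7, "wx": 0, "wy": 0, "wz": 0, "jaw": 1}
    - {"x": 12.9, "y": -0.7, "z": 66.7, "wx": 0, "wy": 0, "wz": 0, "jaw": 1}
    - {"x": 16.7, "y": -0.7, "z": 71.4, "wx": 0, "wy": 0, "wz": 0, "jaw": 1}
    - {"x": 20.9, "y": -0.7, "z": 75.8, "wx": 0, "wy": 0, "wz": 0, "jaw": 1}
    - {"x": 24.7, "y": -0.7, "z": 79.3, "wx": 0, "wy": 0, "wz": 0, "jaw": 1}
    - {"x": 28.7, "y": -0.7, "z": 82.7, "wx": 0, "wy": 0, "wz": 0, "jaw": 1}
    - {"x": 32.9, "y": -0.7, "z": 85.7, "wx": 0, "wy": 0, "wz": 0, "jaw": 1}

```text
clock: 5.2
ee_pos: [528.6, 89.7, 128.2]
tcp_rot: [0.946, 1.571, -0.442]
contact_force: [-1.7, 3.8, 0.8]
width: -0.002
```

```bash
python3 - <<'E'
from h import *
p,R=show()
pc,d=viewer.camera('scene'); cv2.imwrite('pics/s4.png',cv2.resize(pc[100:260,200:400,::-1],None,fx=4,fy=3.7))
E
```

```text
t 5.2 foot [-26.9   0.5 128.2] F [4.  0.9 0.8] w -0.0
```

View pics/s4.png

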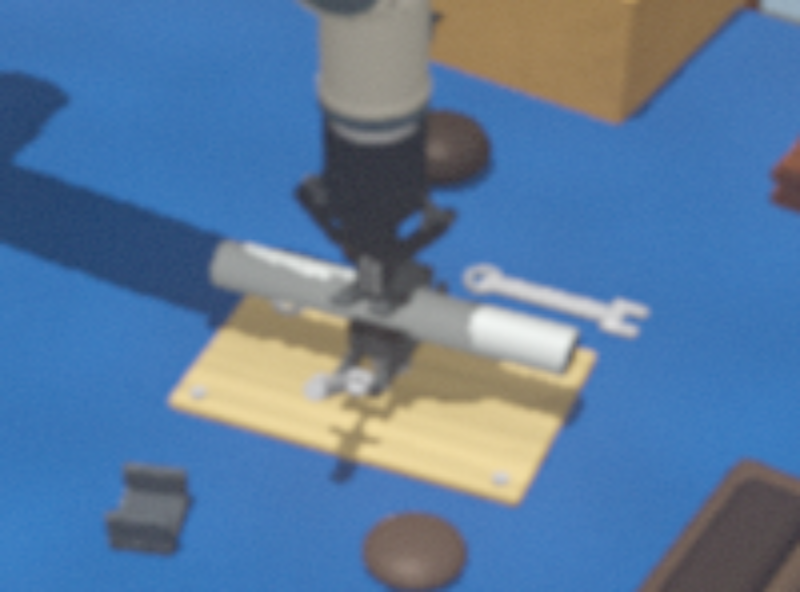

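```bash
python3 - <<'E'
from h import *
p,R=show()
T=Rt();pc,d=viewer.camera('wrist'); cv2.imwrite('pics/w4.png',pc[:,:,::-1])
pc,d=viewer.camera('top');cv2.imwrite('pics/t4.png',cv2.resize(pc[160:270,170:310,::-1],None,fx=5.7,fy=5.4))
Q=(cloud('top',d)-O)@F.T
m=(abs(Q[...,1])<24)&(Q[...,2]>70)&(Q[...,0]<-30)&(Q[...,0]>-90); print(m.sum(),Q[m][::max(1,m.sum()//40)].round(0))
E
```

```text
t 5.25 foot [-27.4   0.6 127.3] F [ 1.7 -2.2  0.7] w 0.0
1434 [[-86. -24. 505.]
 [-81. -20. 505.]
 [-48. -23. 501.]
 [-44. -23. 500.]
 [-34. -23. 501.]
 [-84. -13. 510.]
 [-73. -14. 506.]
 [-62. -15. 504.]
 [-50. -15. 507.]
 [-42. -15. 506.]
 [-31. -15. 507.]
 [-79.  -7. 512.]
 [-68.  -7. 508.]
 [-55.  -8. 510.]
 [-43.  -9. 509.]
 [-30.  -9. 510.]
 [-79.  -1. 515.]
 [-67.  -2. 509.]
 [-56.  -2. 509.]
 [-45.  -2. 511.]
 [-35.  -3. 510.]
 [-83.   6. 514.]
 [-69.   2. 491.]
 [-58.   4. 509.]
 [-45.   3. 511.]
 [-33.   3. 510.]
 [-81.  11. 514.]
 [-69.   9. 498.]
 [-57.   9. 509.]
 [-44.   9. 508.]
 [-32.   8. 511.]
 [-80.  16. 514.]
 [-67.  15. 508.]
 [-55.  15. 510.]
 [-44.  14. 510.]
 [-31.  14. 509.]
 [-79.  22. 512.]
 [-66.  20. 505.]
 [-54.  20. 506.]
 [-56.  22. 508.]
 [-68.  24. 494.]]
```

View pics/w4.png

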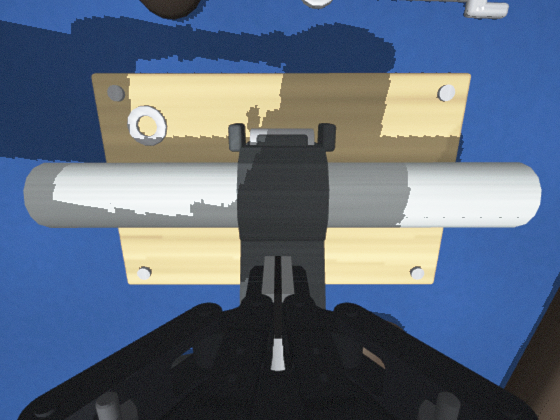

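View pics/t4.png

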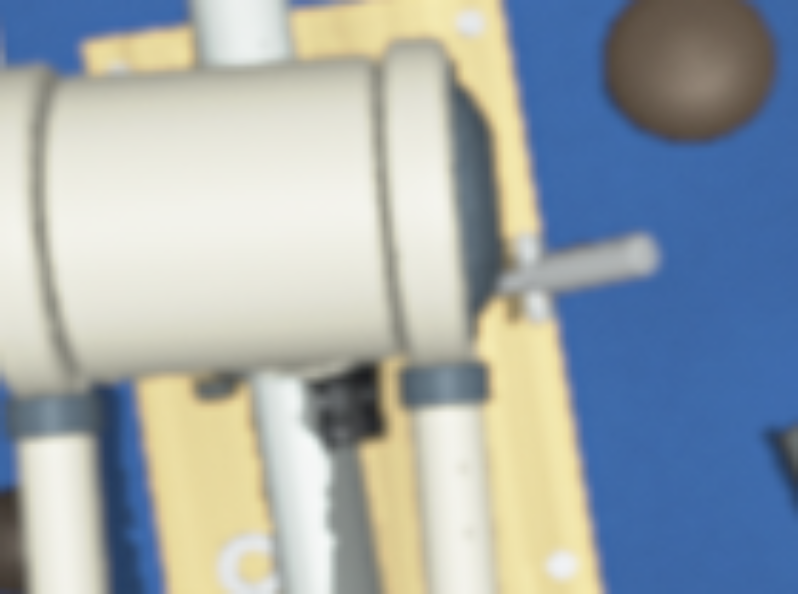

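Request:
jog_arm:
  increments:
    - {"x": 3.8, "y": 0.5, "z": 0.5, "wx": 0, "wy": 0, "wz": 0, "jaw": 1}
    - {"x": 8.2, "y": 0.5, "z": 2.5, "wx": 0, "wy": 0, "wz": 0, "jaw": 1}
    - {"x": 12.7, "y": 0.5, "z": 5, "wx": 0, "wy": 0, "wz": 0, "jaw": 1}
    - {"x": 17.3, "y": 0.5, "z": 7.5, "wx": 0, "wy": 0, "wz": 0, "jaw": 1}
    - {"x": 20, "y": 0.5, "z": 9, "wx": 0, "wy": 0, "wz": 0, "jaw": 1}
    - {"x": 22, "y": 0.5, "z": 10, "wx": 0, "wy": 0, "wz": 0, "jaw": 1}
    - {"x": 24, "y": 0.5, "z": 11, "wx": 0, "wy": 0, "wz": 0, "jaw": 1}
    - {"x": 26, "y": 0.5, "z": 12, "wx": 0, "wy": 0, "wz": 0, "jaw": 1}
    - {"x": 27, "y": 0.5, "z": 12.5, "wx": 0, "wy": 0, "wz": 0, "jaw": 1}

```text
clock: 6.25
ee_pos: [530.9, 77.9, 101.0]
tcp_rot: [-1.91, 1.57, 2.984]
contact_force: [-1.1, 1.9, 2.7]
width: -0.003
```

```bash
python3 - <<'E'
from h import *
p,R=show()
pc,d=viewer.camera('wrist'); cv2.imwrite('pics/w5.png',pc[:,:,::-1])
show()
E
```

```text
t 6.25 foot [-39.    0.3 101. ] F [2.1 0.8 2.7] w -0.0
t 6.3 foot [-39.1   0.4 100.9] F [ 2.2 -0.1  1.2] w -0.0
```

View pics/w5.png

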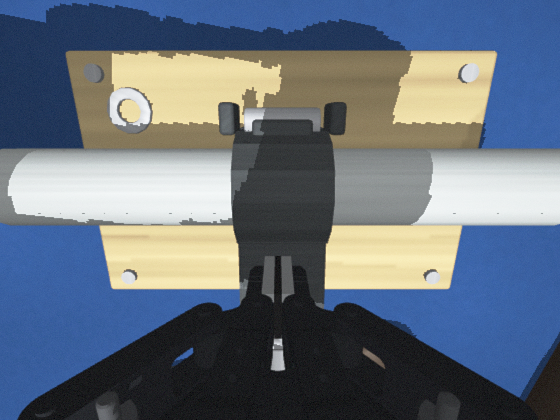

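Request:
jog_arm:
  increments:
    - {"x": 1.5, "y": 0.4, "z": 0.5, "wx": 0, "wy": 0, "wz": 0, "jaw": 1}
    - {"x": 3, "y": 0.4, "z": 1, "wx": 0, "wy": 0, "wz": 0, "jaw": 1}
    - {"x": 4, "y": 0.4, "z": 1.5, "wx": 0, "wy": 0, "wz": 0, "jaw": 1}
    - {"x": 5, "y": 0.4, "z": 2, "wx": 0, "wy": 0, "wz": 0, "jaw": 1}
    - {"x": 5, "y": 0.4, "z": 2, "wx": 0, "wy": 0, "wz": 0, "jaw": 1}

```text
clock: 6.8
ee_pos: [532.0, 76.1, 96.5]
tcp_rot: [2.436, 1.57, 1.047]
contact_force: [-2.0, 1.8, 3.3]
width: -0.002
```

```bash
python3 - <<'E'
from h import *
show()
E
```

```text
t 6.8 foot [-40.9  -0.4  96.5] F [2.1 1.6 3.3] w -0.0
```

Request:
jog_arm:
  increments:
    - {"x": 0.7, "y": 0, "z": 0, "wx": 0, "wy": 0, "wz": 0, "jaw": 1}
    - {"x": 1.4, "y": 0, "z": 0, "wx": 0, "wy": 0, "wz": 0, "jaw": 1}
    - {"x": 2, "y": 0, "z": 0, "wx": 0, "wy": 0, "wz": 0, "jaw": 1}
    - {"x": 2.5, "y": 0, "z": 0, "wx": 0, "wy": 0, "wz": 0, "jaw": 1}
    - {"x": 2.5, "y": 0, "z": 0, "wx": 0, "wy": 0, "wz": 0, "jaw": 1}

```text
clock: 7.3
ee_pos: [532.1, 75.8, 94.6]
tcp_rot: [0.893, 1.57, -0.496]
contact_force: [-3.2, 2.5, 7.1]
width: -0.002
```

```bash
python3 - <<'E'
from h import *
show()
E
```

```text
t 7.3 foot [-41.3  -0.4  94.6] F [3.1 2.7 7.1] w -0.0
```

Request:
jog_arm:
  increments:
    - {"x": 0.5, "y": 0, "z": 0, "wx": 0, "wy": 0, "wz": 0, "jaw": 1}
    - {"x": 1, "y": 0, "z": 0, "wx": 0, "wy": 0, "wz": 0, "jaw": 1}
    - {"x": 1.5, "y": 0, "z": 0, "wx": 0, "wy": 0, "wz": 0, "jaw": 1}
    - {"x": 1.5, "y": 0, "z": 0, "wx": 0, "wy": 0, "wz": 0, "jaw": 1}

```text
clock: 7.7
ee_pos: [532.1, 75.6, 93.4]
tcp_rot: [0.739, 1.57, -0.65]
contact_force: [-3.7, 1.8, 7.9]
width: -0.003
```

```bash
python3 - <<'E'
from h import *
show()
E
```

```text
t 7.7 foot [-41.4  -0.4  93.4] F [2.5 3.3 7.9] w -0.0
```

Request:
jog_arm:
  increments:
    - {"x": 0.4, "y": 0, "z": 0, "wx": 0, "wy": 0, "wz": 0, "jaw": 1}
    - {"x": 0.8, "y": 0, "z": 0, "wx": 0, "wy": 0, "wz": 0, "jaw": 1}
    - {"x": 1.2, "y": 0, "z": 0, "wx": 0, "wy": 0, "wz": 0, "jaw": 1}
    - {"x": 1.2, "y": 0, "z": 0, "wx": 0, "wy": 0, "wz": 0, "jaw": 1}

```text
clock: 8.1
ee_pos: [532.1, 75.6, 92.6]
tcp_rot: [0.74, 1.569, -0.649]
contact_force: [-4.6, 0.4, 9.7]
width: 0.002
```

```bash
python3 - <<'E'
from h import *
show()
E
```

```text
t 8.1 foot [-41.5  -0.4  92.6] F [1.3 4.4 9.7] w 0.0
```

Request:
jog_arm:
  increments:
    - {"x": 0.5, "y": -0.3, "z": 0, "wx": 0, "wy": 0, "wz": 0, "jaw": 1}
    - {"x": 1, "y": -0.3, "z": 0, "wx": 0, "wy": 0, "wz": 0, "jaw": 1}
    - {"x": 1.5, "y": -0.3, "z": 0, "wx": 0, "wy": 0, "wz": 0, "jaw": 1}
    - {"x": 1.5, "y": -0.3, "z": 0, "wx": 0, "wy": 0, "wz": 0, "jaw": 1}

```text
clock: 8.5
ee_pos: [532.2, 75.5, 91.8]
tcp_rot: [1.048, 1.569, -0.341]
contact_force: [-4.9, 0.6, 11.8]
width: -0.001
```

```bash
python3 - <<'E'
from h import *
show()
E
```

```text
t 8.5 foot [-41.6  -0.4  91.8] F [ 1.5  4.7 11.8] w -0.0
```

Request:
jog_arm:
  increments:
    - {"x": 0.5, "y": -0.5, "z": 0, "wx": 0, "wy": 0, "wz": 0, "jaw": 1}
    - {"x": 1, "y": -0.5, "z": 0, "wx": 0, "wy": 0, "wz": 0, "jaw": 1}
    - {"x": 1.5, "y": -0.5, "z": 0, "wx": 0, "wy": 0, "wz": 0, "jaw": 1}
    - {"x": 1.5, "y": -0.5, "z": 0, "wx": 0, "wy": 0, "wz": 0, "jaw": 1}

```text
clock: 8.9
ee_pos: [532.2, 75.5, 91.7]
tcp_rot: [1.247, 1.567, -0.142]
contact_force: [-6.1, 1.5, 16.6]
width: 0.004
```

```bash
python3 - <<'E'
from h import *
show()
E
```

```text
t 8.9 foot [-41.6  -0.5  91.7] F [ 2.6  5.7 16.6] w 0.0
```

Request:
jog_arm:
  increments:
    - {"x": 0.5, "y": -0.3, "z": 0, "wx": 0, "wy": 0, "wz": 0, "jaw": 1}
    - {"x": 1.1, "y": -0.3, "z": 0, "wx": 0, "wy": 0, "wz": 0, "jaw": 1}
    - {"x": 1.1, "y": -0.3, "z": 0, "wx": 0, "wy": 0, "wz": 0, "jaw": 1}
    - {"x": 1.1, "y": -0.3, "z": 0, "wx": 0, "wy": 0, "wz": 0, "jaw": 1}
    - {"x": 1.1, "y": -0.3, "z": 0, "wx": 0, "wy": 0, "wz": 0, "jaw": 1}
    - {"x": 1.1, "y": -0.3, "z": 0, "wx": 0, "wy": 0, "wz": 0, "jaw": 1}
    - {"x": 1.1, "y": -0.3, "z": 0, "wx": 0, "wy": 0, "wz": 0, "jaw": 1}
    - {"x": 1.1, "y": -0.3, "z": 0, "wx": 0, "wy": 0, "wz": 0, "jaw": 1}

```text
clock: 9.7
ee_pos: [532.2, 75.5, 91.7]
tcp_rot: [1.308, 1.565, -0.081]
contact_force: [-6.9, -0.4, 20.6]
width: 0.002
```

```bash
python3 - <<'E'
from h import *
show()
E
```

```text
t 9.7 foot [-41.6  -0.5  91.7] F [ 0.8  6.8 20.6] w 0.0
```

Request:
jog_arm:
  increments:
    - {"x": -10, "y": 0, "z": 0, "wx": 0, "wy": 0, "wz": 0, "jaw": 1}
    - {"x": -40, "y": 0, "z": 0, "wx": 0, "wy": 0, "wz": 0, "jaw": 1}
    - {"x": -74, "y": 0, "z": 5, "wx": 0, "wy": 0, "wz": 0, "jaw": 1}
    - {"x": -74, "y": 0, "z": 45, "wx": 0, "wy": 0, "wz": 0, "jaw": 1}
    - {"x": -74, "y": 0, "z": 90, "wx": 0, "wy": 0, "wz": 0, "jaw": 1}
    - {"x": -74, "y": 0, "z": 130, "wx": 0, "wy": 0, "wz": 0, "jaw": 1}
    - {"x": -74, "y": 0, "z": 150, "wx": 0, "wy": 0, "wz": 0, "jaw": 1}
    - {"x": -74, "y": 0, "z": 150, "wx": 0, "wy": 0, "wz": 0, "jaw": 1}
    - {"x": -74, "y": 0, "z": 150, "wx": 0, "wy": 0, "wz": 0, "jaw": 1}

```text
clock: 10.6
ee_pos: [557.8, -72.2, 160.3]
tcp_rot: [-1.737, 1.57, -3.127]
contact_force: [1.0, -0.0, 0.5]
width: 0.001
```

```bash
python3 - <<'E'
from h import *
p,R=show(); print(R)
T=Rt();pc,d=viewer.camera('wrist'); cv2.imwrite('pics/w6.png',pc[:,:,::-1])
pc,d=viewer.camera('top');cv2.imwrite('pics/t6.png',cv2.resize(pc[160:270,170:310,::-1],None,fx=5.7,fy=5.4))
pc,d2=viewer.camera('scene');cv2.imwrite('pics/s6.png',cv2.resize(pc[100:260,200:400,::-1],None,fx=4,fy=3.7))
for nm,dd,TT in (('wrist',d*0,T),('top',d,None)):
    pass
Q=(cloud('top',d)-O)@F.T
m=(abs(Q[...,1])<24)&(Q[...,2]>40)&(Q[...,0]<-25)&(Q[...,0]>-160)&(Q[...,2]<135); print(m.sum(),Q[m][::max(1,m.sum()//40)].round(0))
E
```

```text
t 10.6 foot [-191.5    1.1  160.3] F [-0.2 -0.9  0.5] w 0.0
[[ 0.    -0.002 -1.   ]
 [ 0.001 -1.     0.002]
 [-1.    -0.001 -0.   ]]
603 [[ -75.  -24.   90.]
 [-103.  -17.   88.]
 [ -77.  -18.   92.]
 [ -55.  -19.   91.]
 [ -25.  -21.   99.]
 [ -60.  -16.   96.]
 [-113.   -7.  100.]
 [ -52.  -15.   90.]
 [-104.   -7.   87.]
 [ -43.  -14.   92.]
 [ -78.   -9.   90.]
 [ -33.  -13.   91.]
 [ -68.   -8.   91.]
 [-119.    2.  106.]
 [ -54.  -11.   52.]
 [-105.    1.   91.]
 [ -41.   -7.   91.]
 [ -81.   -3.   68.]
 [-116.    5.  100.]
 [ -53.   -3.   95.]
 [ -92.    3.   80.]
 [ -32.   -4.   95.]
 [ -73.    1.   64.]
 [-111.    9.   92.]
 [ -60.    1.   59.]
 [ -26.    0.   93.]
 [ -64.    4.   58.]
 [ -33.    4.   94.]
 [ -72.   10.   93.]
 [ -42.    7.   91.]
 [ -79.   13.   94.]
 [ -48.   11.   91.]
 [-100.   19.   86.]
 [ -50.   13.   91.]
 [-104.   22.   82.]
 [ -62.   18.   93.]
 [ -40.   17.   92.]
 [ -75.   22.   94.]
 [ -54.   21.   91.]
 [ -42.   22.   92.]
 [ -28.   24.   79.]]
```

View pics/s6.png

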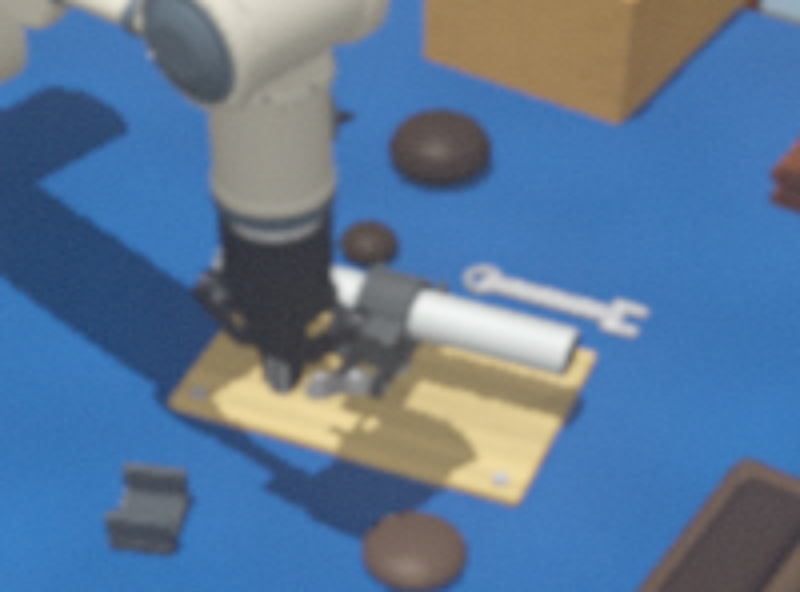

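View pics/w6.png

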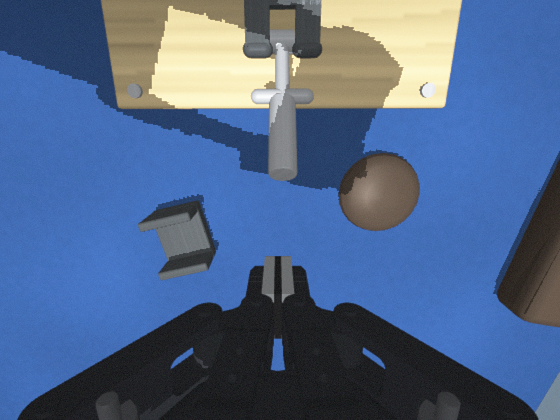

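Request:
jog_arm:
  increments:
    - {"x": 25, "y": 1, "z": 0, "wx": 0, "wy": 0, "wz": 0, "jaw": 1}
    - {"x": 50, "y": 1, "z": 0, "wx": 0, "wy": 0, "wz": 0, "jaw": 1}
    - {"x": 50, "y": 1, "z": -8, "wx": 0, "wy": 0, "wz": 0, "jaw": 1}
    - {"x": 50, "y": 1, "z": -15, "wx": 0, "wy": 0, "wz": 0, "jaw": 1}
    - {"x": 50, "y": 1, "z": -20, "wx": 0, "wy": 0, "wz": 0, "jaw": 1}
    - {"x": 50, "y": 1, "z": -24, "wx": 0, "wy": 0, "wz": 0, "jaw": 1}
    - {"x": 50, "y": 1, "z": -28, "wx": 0, "wy": 0, "wz": 0, "jaw": 1}
    - {"x": 49, "y": 1, "z": -32, "wx": 0, "wy": 0, "wz": 0, "jaw": 1}
    - {"x": 47, "y": 1, "z": -36, "wx": 0, "wy": 0, "wz": 0, "jaw": 1}
    - {"x": 45, "y": 1, "z": -40, "wx": 0, "wy": 0, "wz": 0, "jaw": 1}
    - {"x": 45, "y": 1, "z": -40, "wx": 0, "wy": 0, "wz": 0, "jaw": 1}

```text
clock: 11.85
ee_pos: [553.4, -36.5, 120.4]
tcp_rot: [0.457, 1.56, -0.936]
contact_force: [-2.1, -12.5, 11.1]
width: -0.002
```

```bash
cat > look.py <<'E'
from h import *
import sys
show(); n=sys.argv[1]
T=Rt();pc,d=viewer.camera('wrist'); cv2.imwrite(f'pics/w{n}.png',pc[:,:,::-1]); show()
E
python3 look.py 7
```

```text
t 11.85 foot [-155.6   -1.   120.4] F [-11.9   4.4  11.1] w -0.0
t 11.9 foot [-155.6   -1.   120.4] F [-13.2   4.1  11. ] w 0.0
```

View pics/w7.png

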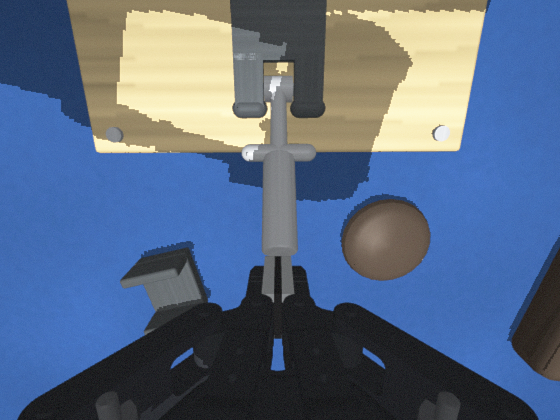

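Request:
jog_arm:
  increments:
    - {"x": 0, "y": 0, "z": 8, "wx": 0, "wy": 0, "wz": 0, "jaw": 1}
    - {"x": 0, "y": 0, "z": 20, "wx": 0, "wy": 0, "wz": 0, "jaw": 1}
    - {"x": 20, "y": 0, "z": 20, "wx": 0, "wy": 0, "wz": 0, "jaw": 1}
    - {"x": 20, "y": 0, "z": 20, "wx": 0, "wy": 0, "wz": 0, "jaw": 1}
    - {"x": 20, "y": 0, "z": 20, "wx": 0, "wy": 0, "wz": 0, "jaw": 1}

```text
clock: 12.4
ee_pos: [554.8, -51.9, 95.2]
tcp_rot: [-2.016, 1.568, 2.878]
contact_force: [0.1, 0.3, -0.4]
width: 0.003
```

```bash
python3 look.py 8; python3 - <<'E'
from h import *
pc,d=viewer.camera('top');cv2.imwrite('pics/t8.png',cv2.resize(pc[160:270,170:310,::-1],None,fx=5.7,fy=5.4))
E
```

```text
t 12.4 foot [-171.     0.4   95.2] F [ 0.3 -0.2 -0.4] w 0.0
t 12.45 foot [-171.    -0.1   96.1] F [-0.4  0.5  0.2] w -0.0
```

View pics/w8.png

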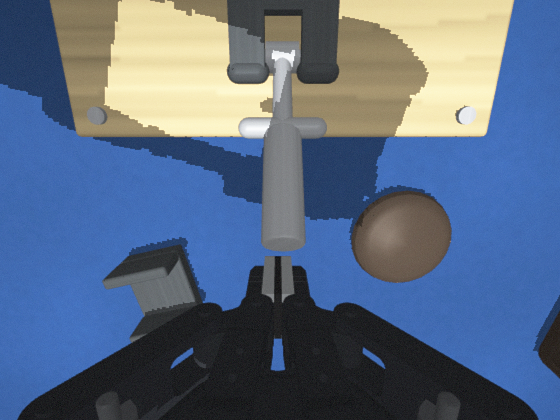

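Request:
jog_arm:
  increments:
    - {"x": 0, "y": 1, "z": -4, "wx": 0, "wy": 0, "wz": 0, "jaw": 1}
    - {"x": 0, "y": 1, "z": -8, "wx": 0, "wy": 0, "wz": 0, "jaw": 1}
    - {"x": 0, "y": 1, "z": -11, "wx": 0, "wy": 0, "wz": 0, "jaw": 1}
    - {"x": 0, "y": 1, "z": -14, "wx": 0, "wy": 0, "wz": 0, "jaw": 1}
    - {"x": 0, "y": 1, "z": -17, "wx": 0, "wy": 0, "wz": 0, "jaw": 1}

```text
clock: 13.0
ee_pos: [554.0, -36.8, 97.4]
tcp_rot: [0.351, 1.566, -1.039]
contact_force: [1.2, -12.1, 7.1]
width: -0.001
```

```bash
python3 look.py 9
```

```text
t 13.0 foot [-156.    -1.6   97.4] F [-12.2   1.    7.1] w -0.0
t 13.05 foot [-155.9   -1.6   97.7] F [-7.9  2.1  4.3] w -0.0
```

View pics/w9.png

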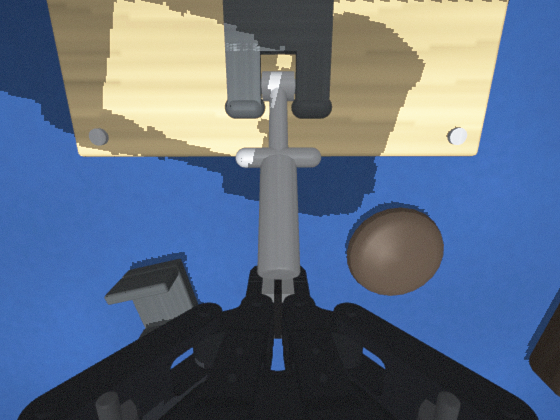

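Request:
jog_arm:
  increments:
    - {"x": -3, "y": 0, "z": -2, "wx": 0, "wy": 0, "wz": 0, "jaw": 1}
    - {"x": -5, "y": 0, "z": -4.6, "wx": 0, "wy": 0, "wz": 0, "jaw": 1}
    - {"x": -7.5, "y": 0, "z": -7, "wx": 0, "wy": 0, "wz": 0, "jaw": 1}
    - {"x": -10, "y": 0, "z": -9.6, "wx": 0, "wy": 0, "wz": 0, "jaw": 1}
    - {"x": -12, "y": 0, "z": -12, "wx": 0, "wy": 0, "wz": 0, "jaw": 1}
    - {"x": -14, "y": 0, "z": -14.8, "wx": 0, "wy": 0, "wz": 0, "jaw": 1}
    - {"x": -14, "y": 0, "z": -14.8, "wx": 0, "wy": 0, "wz": 0, "jaw": 1}

```text
clock: 13.75
ee_pos: [551.4, -21.6, 112.0]
tcp_rot: [0.642, 1.567, -0.747]
contact_force: [0.2, -4.8, 2.6]
width: -0.001
```

```bash
python3 look.py 10
```

```text
t 13.75 foot [-140.6   -1.7  112. ] F [-4.8  0.6  2.6] w -0.0
t 13.8 foot [-140.6   -1.7  111.8] F [-4.8  0.5  4. ] w 0.0
```

View pics/w10.png

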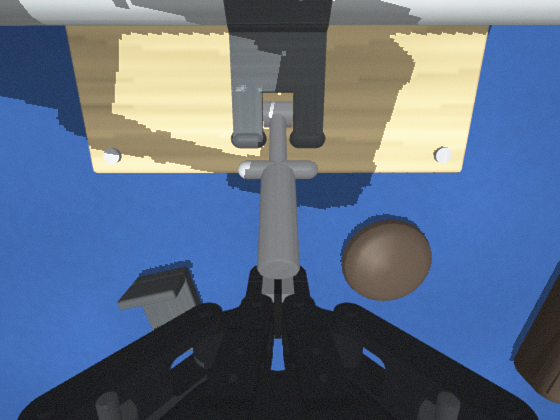

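Request:
jog_arm:
  increments:
    - {"x": -3, "y": 0, "z": -2, "wx": 0, "wy": 0, "wz": 0, "jaw": 1}
    - {"x": -5, "y": 0, "z": -4.5, "wx": 0, "wy": 0, "wz": 0, "jaw": 1}
    - {"x": -7, "y": 0, "z": -7, "wx": 0, "wy": 0, "wz": 0, "jaw": 1}
    - {"x": -8, "y": 0, "z": -9, "wx": 0, "wy": 0, "wz": 0, "jaw": 1}
    - {"x": -8, "y": 0, "z": -9, "wx": 0, "wy": 0, "wz": 0, "jaw": 1}

```text
clock: 14.3
ee_pos: [549.2, -11.4, 118.6]
tcp_rot: [1.212, 1.57, -0.176]
contact_force: [1.4, -2.6, 2.1]
width: 0.004
```

```bash
python3 look.py 11
```

```text
t 14.3 foot [-130.1   -1.5  118.6] F [-2.8 -0.9  2.1] w 0.0
t 14.35 foot [-130.1   -1.3  118.3] F [-3.6 -0.8  1.9] w -0.0
```

View pics/w11.png

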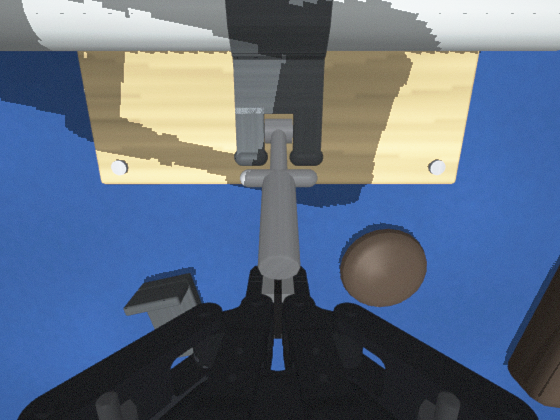

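Request:
jog_arm:
  increments:
    - {"x": -1.5, "y": 0, "z": -1.5, "wx": 0, "wy": 0, "wz": 0, "jaw": 1}
    - {"x": -2.5, "y": 0, "z": -3, "wx": 0, "wy": 0, "wz": 0, "jaw": 1}
    - {"x": -3, "y": 0, "z": -4.5, "wx": 0, "wy": 0, "wz": 0, "jaw": 1}
    - {"x": -3, "y": 0, "z": -4.5, "wx": 0, "wy": 0, "wz": 0, "jaw": 1}

```text
clock: 14.75
ee_pos: [548.1, -6.8, 121.1]
tcp_rot: [-2.859, 1.57, 2.036]
contact_force: [1.3, -2.4, 2.4]
width: 0.0
```

```bash
python3 -c "from h import *;show()"
```

```text
t 14.75 foot [-125.4   -1.2  121.1] F [-2.6 -0.8  2.4] w 0.0
```

Request:
jog_arm:
  increments:
    - {"x": -1, "y": 0, "z": -1, "wx": 0, "wy": 0, "wz": 0, "jaw": 1}
    - {"x": -1.5, "y": 0, "z": -2, "wx": 0, "wy": 0, "wz": 0, "jaw": 1}
    - {"x": -2, "y": 0, "z": -3, "wx": 0, "wy": 0, "wz": 0, "jaw": 1}
    - {"x": -2, "y": 0, "z": -3, "wx": 0, "wy": 0, "wz": 0, "jaw": 1}

```text
clock: 15.15
ee_pos: [547.5, -3.9, 122.9]
tcp_rot: [-2.353, 1.57, 2.542]
contact_force: [2.2, -2.4, 0.5]
width: 0.003
```

```bash
python3 look.py 12
```

```text
t 15.15 foot [-122.4   -1.1  122.9] F [-2.7 -1.7  0.5] w 0.0
t 15.2 foot [-122.5   -1.1  122.9] F [-1.4 -0.4  0.1] w 0.0
```

View pics/w12.png

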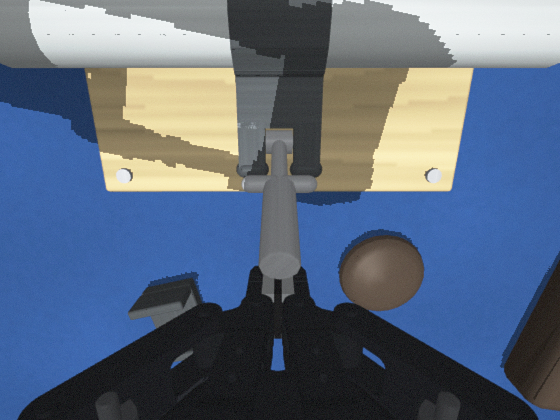

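Request:
jog_arm:
  increments:
    - {"x": -0.5, "y": 0, "z": -1, "wx": 0, "wy": 0, "wz": 0, "jaw": 1}
    - {"x": -1, "y": 0, "z": -2, "wx": 0, "wy": 0, "wz": 0, "jaw": 1}
    - {"x": -1.2, "y": 0, "z": -3, "wx": 0, "wy": 0, "wz": 0, "jaw": 1}
    - {"x": -1.2, "y": 0, "z": -3, "wx": 0, "wy": 0, "wz": 0, "jaw": 1}

```text
clock: 15.6
ee_pos: [547.1, -1.5, 124.2]
tcp_rot: [-0.424, 1.57, -1.813]
contact_force: [1.0, -2.8, -0.7]
width: 0.0
```

```bash
python3 -c "from h import *;show()"
```

```text
t 15.6 foot [-119.9   -1.1  124.2] F [-3.  -0.4 -0.7] w 0.0
```

Request:
jog_arm:
  increments:
    - {"x": -0.3, "y": 0, "z": -1, "wx": 0, "wy": 0, "wz": 0, "jaw": 1}
    - {"x": -0.6, "y": 0, "z": -2, "wx": 0, "wy": 0, "wz": 0, "jaw": 1}
    - {"x": -0.9, "y": 0, "z": -3, "wx": 0, "wy": 0, "wz": 0, "jaw": 1}
    - {"x": -0.9, "y": 0, "z": -3, "wx": 0, "wy": 0, "wz": 0, "jaw": 1}

```text
clock: 16.0
ee_pos: [546.7, 1.0, 125.3]
tcp_rot: [0.049, 1.569, -1.341]
contact_force: [1.8, -5.3, -0.9]
width: 0.001
```

```bash
python3 -c "from h import *;show()"
```

```text
t 16.0 foot [-117.5   -1.2  125.3] F [-5.5 -0.8 -0.9] w 0.0
```

Request:
jog_arm:
  increments:
    - {"x": -0.3, "y": 0, "z": -0.7, "wx": 0, "wy": 0, "wz": 0, "jaw": 1}
    - {"x": -0.5, "y": 0, "z": -1.4, "wx": 0, "wy": 0, "wz": 0, "jaw": 1}
    - {"x": -0.6, "y": 0, "z": -2, "wx": 0, "wy": 0, "wz": 0, "jaw": 1}
    - {"x": -0.6, "y": 0, "z": -2, "wx": 0, "wy": 0, "wz": 0, "jaw": 1}

```text
clock: 16.4
ee_pos: [546.4, 3.0, 126.1]
tcp_rot: [0.251, 1.569, -1.138]
contact_force: [2.2, -5.4, 0.4]
width: 0.001
```

```bash
python3 look.py 13
```

```text
t 16.4 foot [-115.4   -1.2  126.1] F [-5.7 -1.1  0.4] w 0.0
t 16.45 foot [-115.4   -1.2  126.1] F [-5.2 -0.1  0.5] w 0.0
```

View pics/w13.png

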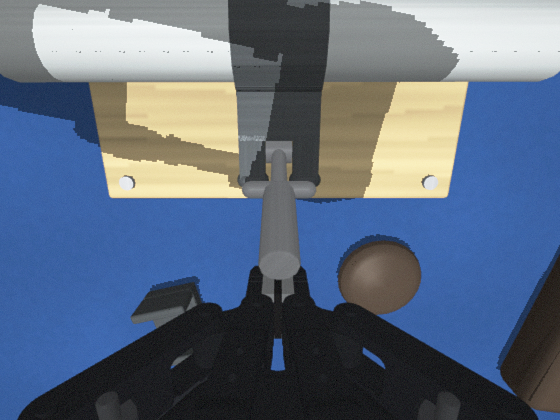

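Bar (row 188) is riding onto the lips at about 5.5 N, within the expected range. Continuing.

Request:
jog_arm:
  increments:
    - {"x": -0.2, "y": 0, "z": -0.8, "wx": 0, "wy": 0, "wz": 0, "jaw": 1}
    - {"x": -0.4, "y": 0, "z": -1.6, "wx": 0, "wy": 0, "wz": 0, "jaw": 1}
    - {"x": -0.6, "y": 0, "z": -2.4, "wx": 0, "wy": 0, "wz": 0, "jaw": 1}
    - {"x": -0.6, "y": 0, "z": -2.4, "wx": 0, "wy": 0, "wz": 0, "jaw": 1}

```text
clock: 16.85
ee_pos: [545.9, 5.8, 127.1]
tcp_rot: [0.837, 1.57, -0.552]
contact_force: [1.3, -4.3, 2.6]
width: -0.002
```

```bash
python3 -c "from h import *;show()"
```

```text
t 16.85 foot [-112.7   -1.3  127.1] F [-4.5 -0.5  2.6] w -0.0
```

Request:
jog_arm:
  increments:
    - {"x": -0.4, "y": 0, "z": -1, "wx": 0, "wy": 0, "wz": 0, "jaw": 1}
    - {"x": -0.8, "y": 0, "z": -2, "wx": 0, "wy": 0, "wz": 0, "jaw": 1}
    - {"x": -1, "y": 0, "z": -3, "wx": 0, "wy": 0, "wz": 0, "jaw": 1}
    - {"x": -1, "y": 0, "z": -3, "wx": 0, "wy": 0, "wz": 0, "jaw": 1}

```text
clock: 17.25
ee_pos: [545.2, 9.4, 127.5]
tcp_rot: [2.647, 1.57, 1.259]
contact_force: [0.6, -3.8, 3.1]
width: 0.002
```

```bash
python3 -c "from h import *;show()"
```

```text
t 17.25 foot [-108.9   -1.3  127.5] F [-3.8  0.1  3.1] w 0.0
```

Request:
jog_arm:
  increments:
    - {"x": -0.5, "y": 0, "z": -1.3, "wx": 0, "wy": 0, "wz": 0, "jaw": 1}
    - {"x": -1, "y": 0, "z": -2.6, "wx": 0, "wy": 0, "wz": 0, "jaw": 1}
    - {"x": -1.5, "y": 0, "z": -4, "wx": 0, "wy": 0, "wz": 0, "jaw": 1}
    - {"x": -1.5, "y": 0, "z": -5, "wx": 0, "wy": 0, "wz": 0, "jaw": 1}
    - {"x": -1.5, "y": 0, "z": -5, "wx": 0, "wy": 0, "wz": 0, "jaw": 1}

```text
clock: 17.75
ee_pos: [544.2, 14.2, 128.7]
tcp_rot: [-2.457, 1.57, 2.438]
contact_force: [0.4, -1.0, 1.3]
width: 0.003
```

```bash
python3 look.py 14
```

```text
t 17.75 foot [-104.    -1.1  128.7] F [-1.1 -0.2  1.3] w 0.0
t 17.8 foot [-104.    -1.1  128.6] F [-1.1 -0.1  0.8] w 0.0
```

View pics/w14.png

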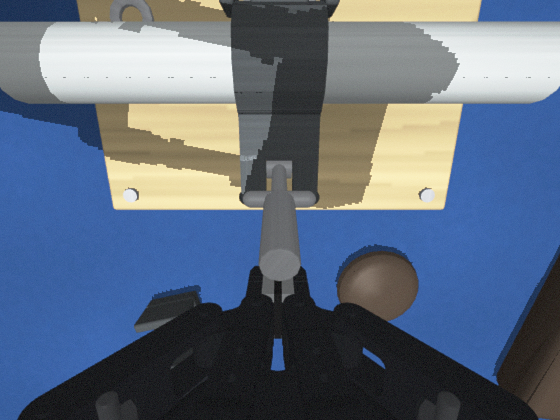

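Request:
jog_arm:
  increments:
    - {"x": -0.3, "y": 0, "z": -1.3, "wx": 0, "wy": 0, "wz": 0, "jaw": 1}
    - {"x": -0.6, "y": 0, "z": -2.6, "wx": 0, "wy": 0, "wz": 0, "jaw": 1}
    - {"x": -0.9, "y": 0, "z": -4, "wx": 0, "wy": 0, "wz": 0, "jaw": 1}
    - {"x": -0.9, "y": 0, "z": -5, "wx": 0, "wy": 0, "wz": 0, "jaw": 1}
    - {"x": -0.9, "y": 0, "z": -5, "wx": 0, "wy": 0, "wz": 0, "jaw": 1}

```text
clock: 18.3
ee_pos: [543.3, 19.0, 129.9]
tcp_rot: [-2.851, 1.571, 2.043]
contact_force: [0.4, -2.0, 0.2]
width: 0.004
```

```bash
python3 -c "from h import *;show()"
```

```text
t 18.3 foot [-99.2  -1.2 129.9] F [-2.   0.   0.2] w 0.0
```

Request:
jog_arm:
  increments:
    - {"x": 0, "y": 0, "z": -1.3, "wx": 0, "wy": 0, "wz": 0, "jaw": 1}
    - {"x": 0, "y": 0, "z": -2.6, "wx": 0, "wy": 0, "wz": 0, "jaw": 1}
    - {"x": 0, "y": 0, "z": -4, "wx": 0, "wy": 0, "wz": 0, "jaw": 1}
    - {"x": 0, "y": 0, "z": -5, "wx": 0, "wy": 0, "wz": 0, "jaw": 1}
    - {"x": 0, "y": 0, "z": -5, "wx": 0, "wy": 0, "wz": 0, "jaw": 1}

```text
clock: 18.8
ee_pos: [542.5, 23.9, 129.8]
tcp_rot: [2.755, 1.571, 1.366]
contact_force: [-0.4, -0.6, 2.2]
width: -0.0
```

```bash
python3 -c "from h import *;show()"
```

```text
t 18.8 foot [-94.1  -1.2 129.8] F [-0.5  0.5  2.2] w -0.0
```

Request:
jog_arm:
  increments:
    - {"x": 0, "y": 0, "z": -1.3, "wx": 0, "wy": 0, "wz": 0, "jaw": 1}
    - {"x": 0, "y": 0, "z": -2.6, "wx": 0, "wy": 0, "wz": 0, "jaw": 1}
    - {"x": 0, "y": 0, "z": -4, "wx": 0, "wy": 0, "wz": 0, "jaw": 1}
    - {"x": 0, "y": 0, "z": -5, "wx": 0, "wy": 0, "wz": 0, "jaw": 1}
    - {"x": 0, "y": 0, "z": -5, "wx": 0, "wy": 0, "wz": 0, "jaw": 1}

```text
clock: 19.3
ee_pos: [541.6, 28.9, 129.7]
tcp_rot: [-2.943, 1.571, 1.952]
contact_force: [0.5, -1.8, -0.0]
width: -0.002
```

```bash
python3 look.py 15
```

```text
t 19.3 foot [-89.1  -1.2 129.7] F [-1.9 -0.2 -0. ] w -0.0
t 19.35 foot [-89.1  -1.2 129.6] F [-1.2 -0.5 -0.1] w 0.0
```

View pics/w15.png

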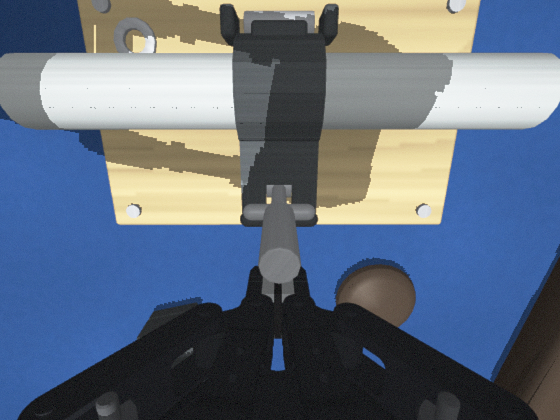

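Request:
jog_arm:
  increments:
    - {"x": 0, "y": 0, "z": -1.3, "wx": 0, "wy": 0, "wz": 0, "jaw": 1}
    - {"x": 0, "y": 0, "z": -2.5, "wx": 0, "wy": 0, "wz": 0, "jaw": 1}
    - {"x": 0, "y": 0, "z": -3.5, "wx": 0, "wy": 0, "wz": 0, "jaw": 1}
    - {"x": 0, "y": 0, "z": -3.5, "wx": 0, "wy": 0, "wz": 0, "jaw": 1}

```text
clock: 19.75
ee_pos: [540.9, 32.3, 129.8]
tcp_rot: [-3.001, 1.571, 1.894]
contact_force: [-0.1, -0.7, 2.0]
width: -0.001
```

```bash
python3 -c "from h import *;show()"
```

```text
t 19.75 foot [-85.7  -1.2 129.8] F [-0.7  0.3  2. ] w -0.0
```

Request:
jog_arm:
  increments:
    - {"x": 0, "y": 0, "z": -1, "wx": 0, "wy": 0, "wz": 0, "jaw": 1}
    - {"x": 0, "y": 0, "z": -2, "wx": 0, "wy": 0, "wz": 0, "jaw": 1}
    - {"x": 0, "y": 0, "z": -2.5, "wx": 0, "wy": 0, "wz": 0, "jaw": 1}
    - {"x": 0, "y": 0, "z": -2.5, "wx": 0, "wy": 0, "wz": 0, "jaw": 1}

```text
clock: 20.15
ee_pos: [540.5, 34.7, 129.8]
tcp_rot: [-2.78, 1.571, 2.114]
contact_force: [0.1, -0.4, 0.9]
width: 0.001
```

```bash
python3 -c "from h import *;show()"
```

```text
t 20.15 foot [-83.2  -1.2 129.8] F [-0.4 -0.1  0.9] w 0.0
```

Request:
jog_arm:
  increments:
    - {"x": 0, "y": 0, "z": -1, "wx": 0, "wy": 0, "wz": 0, "jaw": 1}
    - {"x": 0, "y": 0, "z": -2, "wx": 0, "wy": 0, "wz": 0, "jaw": 1}
    - {"x": 0, "y": 0, "z": -2, "wx": 0, "wy": 0, "wz": 0, "jaw": 1}

```text
clock: 20.45
ee_pos: [540.2, 36.2, 129.8]
tcp_rot: [0.127, 1.57, -1.262]
contact_force: [-0.2, -3.2, 1.2]
width: -0.002
```

```bash
python3 look.py 16
```

```text
t 20.45 foot [-81.7  -1.2 129.8] F [-3.1  0.8  1.2] w -0.0
t 20.5 foot [-81.7  -1.2 129.8] F [-3.3  0.1  1.5] w 0.0
```

View pics/w16.png

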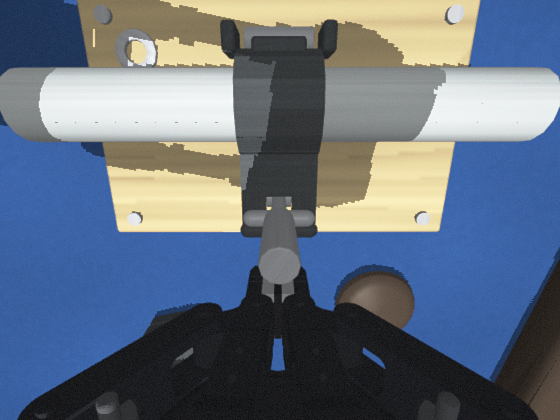

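Request:
jog_arm:
  increments:
    - {"x": 0, "y": 0, "z": 8, "wx": 0, "wy": 0, "wz": 0, "jaw": 1}
    - {"x": 0, "y": 0, "z": 40, "wx": 0, "wy": 0, "wz": 0, "jaw": 1}
    - {"x": -20, "y": 0, "z": 80, "wx": 0, "wy": 0, "wz": 0, "jaw": 1}
    - {"x": -60, "y": 0, "z": 100, "wx": 0, "wy": 0, "wz": 0, "jaw": 1}
    - {"x": -80, "y": 0, "z": 140, "wx": 0, "wy": 0, "wz": 0, "jaw": 1}
    - {"x": -80, "y": 0, "z": 140, "wx": 0, "wy": 0, "wz": 0, "jaw": 1}
    - {"x": -80, "y": 0, "z": 140, "wx": 0, "wy": 0, "wz": 0, "jaw": 1}

```text
clock: 21.2
ee_pos: [565.6, -101.9, 209.6]
tcp_rot: [2.937, 1.57, 1.547]
contact_force: [0.2, 0.2, 0.6]
width: -0.002
```

```bash
python3 look.py 17; python3 - <<'E'
from h import *
pc,d=viewer.camera('scene');cv2.imwrite('pics/s17.png',cv2.resize(pc[100:260,200:400,::-1],None,fx=4,fy=3.7))
pc,d=viewer.camera('top');cv2.imwrite('pics/t17.png',pc[:,:,::-1])
Q=(cloud('top',d)-O)@F.T
m=(abs(Q[...,1])<12)&(Q[...,2]>120)&(Q[...,0]<-25)&(Q[...,0]>-110)&(Q[...,2]<175); print(m.sum(),np.median(Q[m],0) if m.any() else '')
m=(abs(Q[...,1])<22)&(Q[...,2]>80)&(Q[...,0]<-32)&(Q[...,0]>-50)&(Q[...,2]<110); print(m.sum(),np.median(Q[m],0))
E
```

```text
t 21.2 foot [-222.1   -1.1  209.6] F [ 0.2 -0.2  0.6] w -0.0
t 21.25 foot [-221.1   -0.9  208.7] F [ 0.4 -0.2  0. ] w 0.0
60 [-64.647   1.341 160.294]
141 [-40.796  -0.086  92.657]
```

View pics/s17.png

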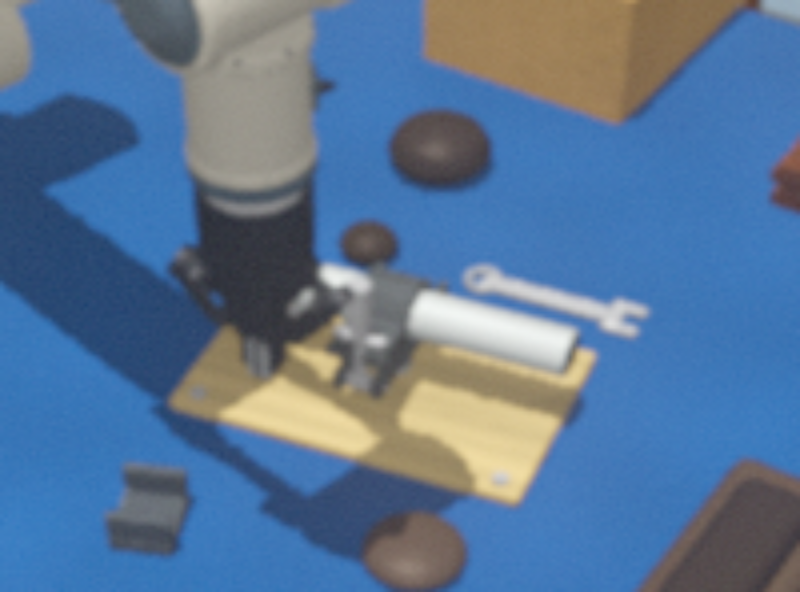

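View pics/t17.png

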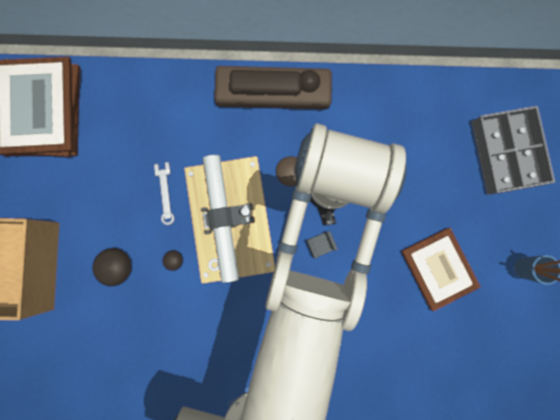

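View pics/w17.png

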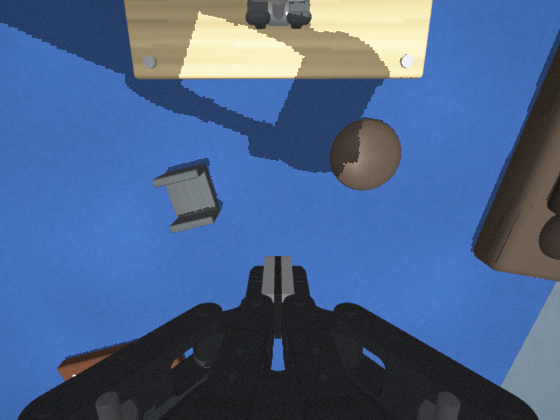

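```bash
python3 -c "
from h import *
print(robot.get_state()['dq']); print(robot.sign_off()); show()"
```

```text
[ 0.009 -0.005  0.002 -0.002  0.001 -0.001]
the job is handed in; nothing more can be done
None
the job is handed in; nothing more can be done
```

The cap is shut and bedded, the bolt stands upright in its slot, and I handed the job in at about 21 s of the 64 s. The sign-off reported no verdict.

- **Cap:** I swung it over from behind and pressed it down. It stopped at a fingertip height of 91.7 mm (a lift of roughly 9 mm). I held about 21 N (20.6 N downward) for some 0.6 s.
- **Bolt:** My first two pushes did not work well. One bore on the sleeve's end face and the other bound by friction, at about 17 N and 14 N on the sleeve. I backed off, then followed the bolt's arc. The bar went over the lips at about 5.5 N and the bolt reached its stop at about 3 N.
- **Last checks:**
  - The top of the bolt is at x -64.6 mm against the pivot's -64, so it is upright to within about 0.01 rad.
  - The shelf stands about 1 mm above the pressed height, a cap angle of roughly 0.02 rad.
  - The gripper is well clear, with no contact force beyond noise.
  - The bystanders look unmoved in the pictures; I did not measure their positions. The robot never touched them.

No check disagreed.

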